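# Close and lock the specimen carrier

### The job

Get the open specimen carrier ready to leave the lab: first shut its blue lid, then swing the steel hasp over the red turn-catch on the lid and press it down flat, and last turn the catch a quarter turn clockwise, fully crosswise over the hasp so that it cannot lift. Do not knock the bottle, jar and dishes standing about it.

Things in the scene. Friction and masses are not known exactly. Their poses are not given: they have to be found in the camera images.
- case: White specimen carrier, fixed: open box 150 (x) x 240 (y) x 100 mm high. Origin: centre of underside, z up. Its -x side is the front, towards the robot, with the hasp on a bracket 56 wide standing out 12 mm in the middle. 14 mm grips stick out of both sides (75 mm up). Coordinates in the joint entries are in this frame, mm.
- lid (a joint): Blue lid, a slab 150 x 240 x 14 mm, hinged along the case's y axis at x = 75, z = 100 (back rim, lid's underside). 0 = shut (top face at z = 114); grows as the front edge swings up and back: 1.57 upright, stop 1.7. Stiff hinge (0.45 N m), stays where it is left, no spring.
- lid_edge (a point): Middle of the lid's front edge, on its outer (top) face: 150 mm from the hinge line. Moves with the lid.
- hasp (a joint): Steel hasp, plate 110 long, 50 wide, 4 thick, hinged along the case's y axis at x = -87, z = 117 (plate's mid-plane). 0 = flat on the shut lid, pointing to case +x, top at z = 119; grows as its free end swings up and back to the front: 1.57 upright, stop 2.3. Stays where left (0.13 N m). Slot 22 wide, 22 to 87 from the hinge line. It collides with lid and catch.
- hasp_end (a point): Middle of the hasp's solid end bar (87 to 110 mm from its hinge line; this point at 98.5), on the face that is on top when the hasp is flat and looks to the front when it is upright. Moves with the hasp. The slot passes the catch only while the catch is in line with it.
- wing (a joint): Red catch, an upright fin 52 long, 9 thick, 18 tall on a stem on the lid; lid shut: axis at x = -35, y = 0, fin z = 122 to 140. 0 = in line with the hasp (along case x); grows clockwise seen from above (far +x end goes to case -y) to the stop 1.571 = crosswise. Stays where left (0.05 N m). Push one end or pinch it. With the hasp flat it passes 3 mm above it.
- wing_top (a point): Middle of the top of the red fin, on the catch's turning axis. Moves with the lid.
- wash_bottle: Bystander: yellow wash bottle with a white cap, 64 mm across, about 160 mm tall, loose on the bench beside the carrier. Origin: centre of its underside.
- amber_jar: Bystander: amber glass reagent jar with a black cap, 64 mm across, about 110 mm tall, loose on the bench beside the carrier. Origin: centre of its underside.
- petri_stack: Bystander: stack of clear Petri dishes, 90 mm across, 45 mm tall, loose on the bench beside the carrier. Origin: centre of its underside.

How it is judged:
By the outcome, as a careful person would: the job done as asked, in the order asked, and still so for the second after the job is handed in, with the robot touching nothing.
It also fails if it takes over 56 s, if anything falls off the work surface, if the arm or the gripper's body presses on something with over 40 N, if the wrist force passes 120 N, or if a joint passes its speed limit or range.

### The arm

A 6-joint arm with a two-finger parallel gripper is mounted at the origin on the work surface. World frame = base frame: x ahead of the robot, y to its left, z up, the work surface at z = 0. Lengths are in mm, angles in rad, forces in N, time in s.
With the tool pointing down it reaches from about 275 to 850 mm from the base axis. Payload 5.2 kg.
Tool frame: the origin (TCP) lies midway between the tips of the shut fingers; the grasp point (between the pads) lies 19 mm behind it; z points along the fingers, y is the line along which they close (so a half turn about z gives the same grasp; the last joint's range is limited). The gripper opens to 85 mm and grips with 20 to 120 N. Pads are 22 mm wide; open, the fingers measure 114 mm over their backs; the gripper's body (76 mm by 85 mm) begins 54 mm behind the grasp point. The pads swing forward as they close: fully open they stand 13 mm farther back than shut.
Start: joints at [-1.484, 0.259, 1.535, -0, 1.348, -0.203], TCP at [157.189, -527.064, 231.31] pointing down, gripper open.
Joint ranges: [-3.14, 3.14], [-0.91, 2.08], [0.19, 2.58], [-1.22, 4.36], [0.22, 2.71], [-3.12, 3.12]. Speed limits (rad/s): [2.57, 2.57, 3.14, 3.14, 3.14, 3.14].

### API

Orientations are given as a unit quaternion [w, x, y, z].
In Python, from station import * gives the robot as it stands.
- The arm moves only by the tool drive_tool, never from a script. Its argument "deltas" is a list of rows, each a list of 7 numbers: the turn, a rotation vector about the tool's x, y, z in rad, then the shift along the tool's x, y, z in cm, then the gripper command: -1 is fully open, 1 is shut, values between are in proportion. A call has 1 to 20 rows; each row is the pose to reach, as a shift and turn from the pose commanded when the call began, along the tool's axes at that moment; what a row does not reach only later rows make up. A row lasts 1/12 s, in which the tool goes at most 41.7 mm and 7.16 degrees, less where a joint would pass 70% of its speed; a pose out of reach is approached as far as the arm can. A call with a gripper value outside its range is refused whole. The fingers move at their own pace and stop on an object; "grip_force" is the grip in N (left out, the last holds). Time passes only in rows, so rows that repeat a pose let the fingers close. It gives the time, the measured TCP pose, the force, the opening and the grip force at its end, in the units of the state.
- get_obs(): the state, without advancing time (a new reading comes with each control period).
- grab_frame(name): name is "scene" or "top"; returns a dict with "frame" (480x640x3 uint8, red, green, blue), "z_map" (480x640 float32, mm along the optical axis (not along the pixel's ray), 0 where there is no reading), "K" (3x3 intrinsics, pixels), "k1" (the pictures are not rectified: a ray, as slopes to the right and down, at radius r is drawn at 1 + k1 r^2 times it, then the intrinsics apply), "world_from_camera" (4x4, takes a point from camera to world coordinates). Camera axes: x right, y down, z forward; pixel columns grow to the right and rows downward; lengths in mm; the calibration is good to about 2 mm. A picture is of the moment at which its call begins.
- hand_in(): hands the job in; it is judged then, once.
Trained networks look in the newest picture that a camera, given by its name, has taken for a name from the list of things; names that differ only in an ending like _2 or _b are one class to them, and where a whole thing is asked for, a point or a joint stands for the part that bears it (a point fixed in the world has none). Each returns a list of dicts, best first, with "conf" (0 to 1); they miss things now and then, are a little off and sometimes report something else, mostly with a low value. They report only what shows in the picture. A call takes as long as a camera call.
- boxes_of(camera, name): "extent" ([left, top, right, bottom] in pixels, round what is visible of it).
The state is a dict: "t": time; "joint_pos": joint angles; "joint_velocities": joint speeds; "tau": joint torques, N m; "ee_pos": TCP position; "tcp_rot": TCP orientation; "contact_force": force on the tool from outside, world axes, zero at the start; "moment": the same for the moment, N m; "width": opening from 0.0 (shut) to 1.0 (fully open); "grasp_force": force on a finger pad.
Only numpy, scipy, OpenCV 4.12 (cv2) and the standard library are available. Lean on these libraries where they do the work, as an engineer would, in place of code of your own. Each camera call takes 0.05 s, during which the arm holds its last target. There are 200 camera calls.

## Working session

There is one attempt and no reset: what is moved stays moved. The work goes in short steps, Python scripts to look and compute and a tool call to move; the robot and the scene stay as the last step left them, time stands still between calls to the robot, and variables do not carry over. Pictures are saved under pics/ and viewed, at most 10 in all, crops included, and the job is handed in when it is done.

Besides the shell and the picture viewer there is one more tool, called by a JSON object that holds its "method" and its "body". drive_tool: Moves the arm, as the interface text tells. Its arguments: {"type":"object","properties":{"deltas":{"type":"array"},"grip_force":{"type":"number"}},"required":["deltas"]}

```bash
ls; mkdir -p pics
cat > h.py <<'E'
from station import *
import numpy as np, cv2
def grab(n,save=None):
    g=grab_frame(n)
    if save: cv2.imwrite('pics/'+save,cv2.cvtColor(g['frame'],cv2.COLOR_RGB2BGR))
    return g
def cloud(g):
    K=g['K'];k1=g['k1'];v,u=np.mgrid[0:480,0:640]
    xd=(u-K[0,2])/K[0,0];yd=(v-K[1,2])/K[1,1]
    x,y=xd.copy(),yd.copy()
    for _ in range(8):
        r=1+k1*(x*x+y*y);x,y=xd/r,yd/r
    z=g['z_map'].astype(float);P=np.stack([x*z,y*z,z],-1);M=np.array(g['world_from_camera'])
    W=P@M[:3,:3].T+M[:3,3];W[z<=0]=np.nan
    return W
E
python3 - <<'E'
from h import *
for c in ['scene','top']:
    g=grab(c,c+'0.png');W=cloud(g);np.save(c+'0.npy',W)
    print(c,np.array(g['world_from_camera'])[:3].round(2).tolist())
    for n in ['case','lid','hasp','wing','wash_bottle','amber_jar','petri_stack']:
        for b in boxes_of(c,n)[:1]:
            l,t,r,bo=map(int,b['extent']);w=W[t:bo,l:r].reshape(-1,3)
            print(n,b['conf'],(l,t,r,bo),np.nanmedian(w,0).round())
o=get_obs();print(o['t'],o['tcp_rot'],o['ee_pos'])
E
```

```text
pics
scene [[-0.38, 0.8, -0.47, 999.7], [0.93, 0.32, -0.19, 237.34], [-0.0, -0.51, -0.86, 926.36]]
case 0.97 (231, 168, 364, 305) [606.   8. 100.]
lid 0.25 (233, 170, 367, 305) [605.  13. 102.]
hasp 0.74 (294, 166, 316, 215) [470. -20. 145.]
wing 0.66 (295, 171, 319, 218) [471. -14. 137.]
wash_bottle 0.72 (194, 234, 228, 284) [ 672. -150.   81.]
amber_jar 0.72 (188, 181, 228, 231) [ 537. -241.   27.]
petri_stack 0.55 (390, 265, 434, 309) [543. 270.  44.]
top [[0.02, -0.98, 0.17, 370.35], [-1.0, -0.02, -0.0, 40.12], [0.01, -0.17, -0.98, 1107.75]]
case 0.65 (305, 168, 316, 182) [651.  56. 211.]
lid 0.64 (257, 162, 370, 209) [651.  51.  58.]
hasp 0.94 (325, 246, 353, 272) [492.  -9. 127.]
wing 0.47 (308, 167, 318, 185) [644.  52. 216.]
wash_bottle 0.94 (381, 169, 414, 209) [ 654. -143.   71.]
amber_jar 0.8 (420, 228, 453, 263) [ 528. -231.   81.]
petri_stack 0.71 (199, 220, 240, 262) [534. 269.  44.]
0.8 [ 6.12850552e-05  9.89520104e-01  1.44395150e-01 -1.44410010e-05] [ 157.18304719 -527.08757694  231.36494216]
```

Run:
```python
import cv2,numpy as np
a=cv2.imread('pics/scene0.png')[140:330,170:450];b=cv2.imread('pics/top0.png')[140:300,180:470]
a=cv2.resize(a,(560,380));b=cv2.resize(b,(580,320))
c=np.zeros((600,800,3),np.uint8);a=cv2.resize(a,(420,285));b=cv2.resize(b,(560,309));c[:285,:420]=a;c[290:599,:560]=b
cv2.imwrite('pics/v0.png',c)
# fits from top & scene cloud
for n in ['top','scene']:
    W=np.load(n+'0.npy');img=cv2.imread(f'pics/{n}0.png').astype(int)
    B,G,R=img[...,0],img[...,1],img[...,2]
    ok=(W[...,0]>380)&(W[...,0]<800)&(abs(W[...,1])<330)&(W[...,2]>20)
    for nm,m in [('blue',(B>R+50)&ok),('red',(R>B+70)&(R>G+70)&ok),('rim',(abs(W[...,2]-100)<5)&ok&(B>150)&(abs(B-R)<40)),('grey',(W[...,2]>108)&ok&(W[...,0]<520)&(abs(B-R)<40))]:
        w=W[m]
        if len(w)<5: print(n,nm,len(w));continue
        print(n,nm,len(w),np.median(w,0).round(),w.min(0).round(),w.max(0).round())
        rr=cv2.minAreaRect(w[:,:2].astype(np.float32));print('   rect',rr)
```

```text
top blue 1352 [625.  50. 242.] [571. -68. 113.] [702. 171. 249.]
   rect ((638.9541625976562, 53.228790283203125), (60.14072036743164, 238.09359741210938), 20.249425888061523)
top red 59 [645.  56. 237.] [635.  48. 191.] [664.  65. 243.]
   rect ((649.8656616210938, 57.04314422607422), (31.99635887145996, 8.671382904052734), 20.619266510009766)
top rim 475 [531.  69. 100.] [ 478. -102.   95.] [604. 165. 105.]
   rect ((580.7598876953125, 31.504547119140625), (135.37478637695312, 237.9864044189453), 20.302888870239258)
top grey 623 [497.  -9. 138.] [ 451. -265.  108.] [520.  32. 218.]
   rect ((510.7020263671875, -116.6978759765625), (66.05760955810547, 292.9093933105469), 12.011557579040527)
scene blue 7619 [644.  57. 186.] [484. -68.  74.] [712. 176. 250.]
   rect ((594.732666015625, 43.22869873046875), (159.78485107421875, 253.83633422851562), 20.389873504638672)
scene red 142 [655.  59. 228.] [ 540. -218.   84.] [669.  65. 244.]
   rect ((595.1066284179688, -71.94209289550781), (307.5262756347656, 29.569568634033203), 66.45692443847656)
scene rim 394 [521.   9. 100.] [ 478. -104.   95.] [567. 123. 105.]
   rect ((521.4977416992188, 8.445205688476562), (12.311463356018066, 239.7252960205078), 20.3651123046875)
scene grey 1063 [491.  -5. 155.] [ 453. -262.  108.] [520.  32. 218.]
   rect ((510.7881164550781, -115.12246704101562), (65.36868286132812, 289.32159423828125), 11.679771423339844)
```

View pics/v0.png

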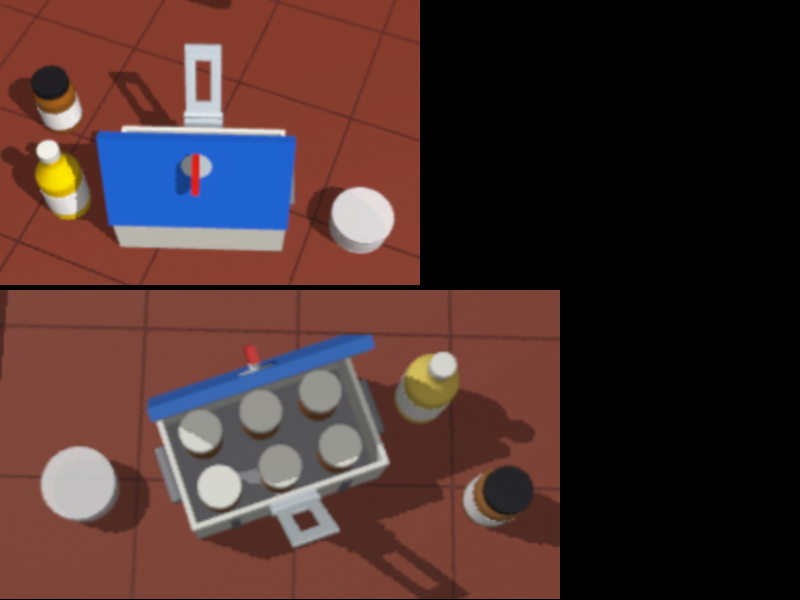

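The scene picture shows the carrier from behind: the blue lid stands about upright with the red catch in line, and the hasp stands up in front, leaning forward. The bottle and jar are on the -y side and the dishes on the +y side. Next come the joint angles.

```bash
cat >> h.py <<'E'
YAW=np.radians(20.3);C=np.array([587,33,0.]);R=np.array([[np.cos(YAW),-np.sin(YAW),0],[np.sin(YAW),np.cos(YAW),0],[0,0,1]])
def tc(p): return (np.asarray(p)-C)@R
def seg(n,W,img):
    B,G,Rr=[img[...,i].astype(int) for i in range(3)]
    w=tc(W);ok=np.isfinite(w[...,0])&(abs(w[...,0])<260)&(abs(w[...,1])<125)
    red=ok&(Rr>B+70)&(Rr>G+70)&(w[...,2]>112)&(abs(w[...,1])<40)
    return w[ok&(B>Rr+50)&(w[...,2]>95)],w[red],w[ok&(abs(w[...,1])<24)&(w[...,2]>118)&(w[...,0]<40)&(abs(B-Rr)<45)]
def rep(n,W,img):
    b,r,h=seg(n,W,img)
    for nm,q in zip(('blue','red','hasp'),(b,r,h)):
        if len(q)>5: print(n,nm,len(q),'med',np.median(q,0).round(),'lo',np.percentile(q,2,axis=0).round(),'hi',np.percentile(q,98,axis=0).round())
    return b,r,h
E
python3 - <<'E'
from h import *
for n in ['top','scene']:
    b,r,h=rep(n,np.load(n+'0.npy'),cv2.imread(f'pics/{n}0.png'))
    for nm,q in (('lid',b),('hasp',h)):
        s=np.polyfit(q[:,2],q[:,0],1);print(nm,'x=',s,'tilt',np.degrees(np.arctan(s[0])), 'rms',np.std(q[:,0]-np.polyval(s,q[:,2])))
o=get_obs();print('tcp in case',tc(o['ee_pos']))
E
```

```text
top blue 1352 med [ 36.   5. 242.] lo [  27. -114.  127.] hi [ 81. 115. 247.]
top red 59 med [ 63.   2. 237.] lo [ 52.  -4. 192.] hi [ 82.   5. 242.]
top hasp 435 med [-110.   -0.  175.] lo [-136.  -23.  120.] hi [ 26.  23. 235.]
lid x= [ -0.43464199 139.4407292 ] tilt -23.491789268057254 rms 4.479034740551285
hasp x= [ -0.29715167 -55.95365213] tilt -16.549404870242167 rms 25.717467130285776
scene blue 7582 med [ 61.   2. 186.] lo [  29. -115.  109.] hi [ 88. 116. 246.]
scene red 139 med [ 74.   1. 229.] lo [ 52.  -4. 197.] hi [ 85.   5. 242.]
scene hasp 840 med [-109.    1.  169.] lo [-134.  -23.  120.] hi [-81.  24. 216.]
lid x= [ -0.36842931 128.73697572] tilt -20.22527603165472 rms 5.472098482881657
hasp x= [ -0.5132972  -22.25259287] tilt -27.171302705867074 rms 1.8299731427918198
tcp in case [-597.43491239 -376.18111625  231.36494216]
```

{"method": "drive_tool", "body": {"deltas": [[0,0,0,0,0,-4,1],[0,0,0,0,0,-7.9,1],[0,0,-0.065,64.6,-50.4,-7.9,1],[0,0,-0.065,64.6,-50.4,-7.9,1],[0,0,-0.065,64.6,-50.4,-7.9,1],[0,0,-0.065,64.6,-50.4,-7.9,1],[0,0,-0.065,64.6,-50.4,-7.9,1],[0,0,-0.065,64.6,-50.4,-7.9,1],[0,0,-0.065,64.6,-50.4,-7.9,1],[0,0,-0.065,64.6,-50.4,-7.9,1],[0,0,-0.065,64.6,-50.4,-7.9,1],[0,0,-0.065,64.6,-50.4,-7.9,1],[0,0,-0.065,64.6,-50.4,-7.9,1],[0,0,-0.065,64.6,-50.4,-7.9,1],[0,0,-0.065,64.6,-50.4,-7.9,1],[0,0,-0.065,64.6,-50.4,-7.9,1],[0,0,-0.065,64.6,-50.4,-7.9,1],[0,0,-0.065,64.6,-50.4,-7.9,1],[0,0,-0.065,64.6,-50.4,-7.9,1],[0,0,-0.065,64.6,-50.4,-7.9,1]], "grip_force": 40}}

```text
t: 2.47
ee_pos: [592.9, 86.1, 310.4]
tcp_rot: [0.0, 0.984, 0.177, 0.0]
contact_force: [1.0, -1.1, 0.4]
width: 0.003
grasp_force: 0.0
```

{"method": "drive_tool", "body": {"deltas": [[0,0,0,3,-2,0,1],[0,0,0,5.5,-3.7,0,1],[0,0,0,5.5,-3.7,0,1],[0,0,0,5.5,-3.7,4,1],[0,0,0,5.5,-3.7,7.5,1],[0,0,0,5.5,-3.7,9.5,1],[0,0,0,5.5,-3.7,9.5,1]]}}

```text
t: 3.05
ee_pos: [627.3, 137.3, 209.3]
tcp_rot: [-0.001, 0.984, 0.176, -0.005]
contact_force: [-1.2, -0.3, -0.7]
width: 0.002
grasp_force: 0.0
```

Run:
```python
from h import *
o=get_obs();print('tcp in case',tc(o['ee_pos']),o['contact_force'],o['joint_pos'])
g=grab('scene','s1.png')
a=cv2.imread('pics/s1.png')[60:330,150:470];cv2.imwrite('pics/v1.png',cv2.resize(a,(640,540)))
```

```text
tcp in case [ 73.98092308  83.8146954  209.33310018] [-1.18111926 -0.34347176 -0.73259152] [ 4.21498184e-02  4.44642227e-01  1.31879332e+00 -2.28215947e-04
  1.38895864e+00  1.25824619e+00]
```

View pics/v1.png

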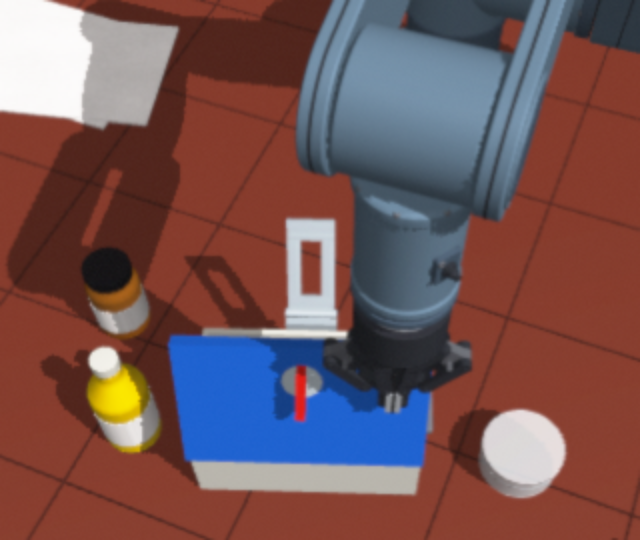

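The shut fingers, near (393,400) in the picture, are behind the lid and well clear of the hasp. I'll swing the lid down along its arc.

{"method": "drive_tool", "body": {"deltas": [[0,0,0,-0.6,-0.5,0.2,1],[0,0,0,-1.3,-1,0.5,1],[0,0,0,-2.2,-1,0.8,1],[0,0,0,-3.0,-1,1.1,1],[0,0,0,-3.8,-1,1.5,1],[0,0,0,-4.6,-1,2.0,1],[0,0,0,-5.3,-1,2.5,1],[0,0,0,-6.0,-1,3.1,1],[0,0,0,-6.7,-1,3.8,1],[0,0,0,-7.3,-1,4.5,1],[0,0,0,-7.8,-1,5.2,1],[0,0,0,-8.3,-1,6.0,1],[0,0,0,-8.7,-1,6.8,1],[0,0,0,-9.0,-1,7.7,1],[0,0,0,-9.2,-1,8.6,1],[0,0,0,-9.3,-1,9.1,1],[0,0,0,-9.3,-1,9.4,1],[0,0,0,-9.3,-1,9.4,1]]}}

```text
t: 4.6
ee_pos: [539.5, 115.0, 120.0]
tcp_rot: [-0.0, 0.984, 0.176, -0.001]
contact_force: [0.1, 0.6, 0.1]
width: -0.004
grasp_force: 0.0
```

Run:
```python
from h import *
o=get_obs();print('tcp in case',tc(o['ee_pos']),o['contact_force'])
```

```text
tcp in case [-16.09357497  93.36524623 119.96206455] [0.08042211 0.63527713 0.07425661]
```

{"method": "drive_tool", "body": {"deltas": [[0,0,0,0,0,0.3,1],[0,0,0,0,0,0.6,1],[0,0,0,0,0,0.8,1],[0,0,0,0,0,0.9,1],[0,0,0,0,0,0.9,1]]}}

```text
t: 5.02
ee_pos: [540.3, 114.9, 114.0]
tcp_rot: [0.0, 0.984, 0.177, 0.001]
contact_force: [-5.3, -0.7, 12.8]
width: 0.0
grasp_force: 6.4
```

Run:
```python
from h import *
o=get_obs();print('tcp in case',tc(o['ee_pos']),o['contact_force'])
for n in ('scene','top'):
    g=grab(n,n+'2.png');rep(n,cloud(g),cv2.cvtColor(g['frame'],cv2.COLOR_RGB2BGR))
```

```text
tcp in case [-15.37877014  93.06433429 113.97673698] [-5.33086269 -0.65151214 12.82125342]
scene blue 7871 med [  8.  16. 115.] lo [-100. -115.  109.] hi [ 77. 117. 556.]
scene red 112 med [-28.   1. 140.] lo [-57.  -5. 125.] hi [ -7.   5. 144.]
scene hasp 855 med [-109.    1.  169.] lo [-133.  -23.  120.] hi [-45.  24. 218.]
top blue 4449 med [-11. -43. 114.] lo [ -73. -115.  110.] hi [ 72. 111. 119.]
top red 91 med [-33.   2. 140.] lo [-59.  -3. 121.] hi [-10.   4. 145.]
top hasp 444 med [-109.   -0.  169.] lo [-136.  -23.  119.] hi [-32.  23. 217.]
```

The lid is shut, with its top at z 114. Next I go round to the front of the hasp.

{"method": "drive_tool", "body": {"deltas": [[0,0,0,0,0,-4,1],[0,0,0,0,0,-8,1],[0,0,0,0,0,-12,1],[0,0,0,0,0,-16,1],[0,0,0,0,0,-18.8,1],[0,0,0,-3.4,1.9,-18.8,1],[0,0,0,-6.8,3.7,-18.8,1],[0,0,0,-10.2,5.6,-18.8,1],[0,0,0,-13.6,7.5,-18.8,1],[0,0,0,-17,9.3,-18.8,1],[0,0,0,-17,9.3,-18.8,1],[0,0,0,-17,9.3,-15.5,1],[0,0,0,-17,9.3,-12,1],[0,0,0,-17,9.3,-9.5,1],[0,0,0,-17,9.3,-8.3,1],[0,0,0,-17,9.3,-8.3,1],[0,0,0,-17,9.3,-8.3,1]]}}

```text
t: 6.53
ee_pos: [413.0, -31.2, 195.2]
tcp_rot: [-0.0, 0.984, 0.176, -0.0]
contact_force: [-0.4, -0.3, 0.5]
width: 0.003
grasp_force: 0.0
```

Run:
```python
from h import *
o=get_obs();print('tcp in case',tc(o['ee_pos']),o['contact_force'])
```

```text
tcp in case [-1.85422471e+02  1.31218365e-01  1.95227665e+02] [-0.43869926 -0.26996855  0.54999085]
```

{"method": "drive_tool", "body": {"deltas": [[0,0,0,2,-0.8,0,1],[0,0,0,3.5,-1.6,0,1],[0,0,0,5.2,-1.6,-0.5,1],[0,0,0,7,-1.6,-1,1],[0,0,0,8.5,-1.6,-1.3,1],[0,0,0,9.4,-1.6,-1.6,1],[0,0,0,10.2,-1.6,-2,1],[0,0,0,11.1,-1.6,-1.9,1],[0,0,0,11.9,-1.6,-1.7,1],[0,0,0,12.7,-1.6,-1.3,1],[0,0,0,13.5,-1.6,-1,1],[0,0,0,14.3,-1.6,-0.5,1],[0,0,0,15,-1.6,0,1],[0,0,0,15.6,-1.6,0.6,1],[0,0,0,16.2,-1.6,1.2,1],[0,0,0,16.8,-1.6,1.9,1],[0,0,0,17.3,-1.6,2.6,1],[0,0,0,17.7,-1.6,3.4,1],[0,0,0,18,-1.6,4.2,1],[0,0,0,18.3,-1.6,5,1]]}}

```text
t: 8.2
ee_pos: [579.3, 47.4, 144.4]
tcp_rot: [-0.0, 0.984, 0.177, -0.0]
contact_force: [0.3, -0.5, 1.0]
width: 0.002
grasp_force: 0.4
```

Run:
```python
from h import *
o=get_obs();print('tcp in case',tc(o['ee_pos']),o['contact_force'])
g=grab('scene','s3.png');rep('scene',cloud(g),cv2.cvtColor(g['frame'],cv2.COLOR_RGB2BGR))
a=cv2.imread('pics/s3.png')[120:320,190:430];cv2.imwrite('pics/v3.png',cv2.resize(a,(720,600)))
```

```text
tcp in case [ -2.2558657   16.1500902  144.40520019] [ 0.27461707 -0.54892935  0.97526396]
scene blue 7939 med [ 11.   8. 115.] lo [ -86. -115.  109.] hi [ 77. 117. 586.]
scene red 13 med [-12.  -1. 141.] lo [-21.  -3. 139.] hi [  9.   2. 190.]
scene hasp 5261 med [ 19.   3. 459.] lo [-108.  -22.  145.] hi [ 38.  23. 575.]
```

View pics/v3.png

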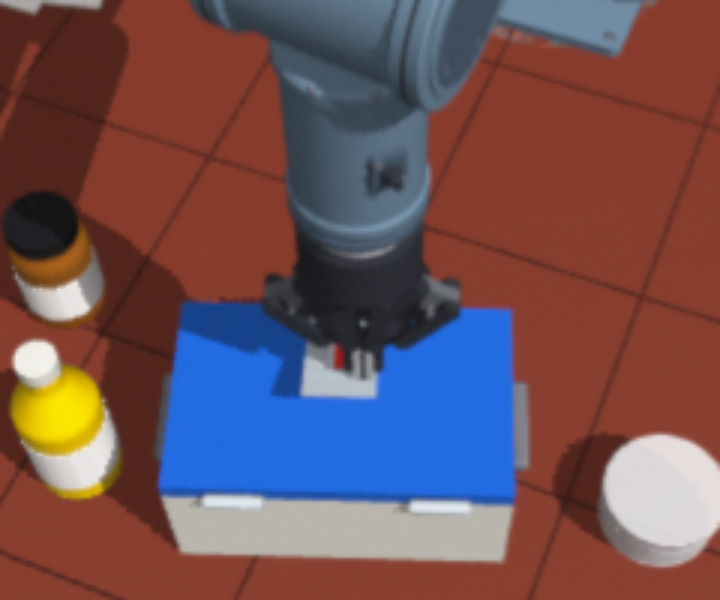

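The hasp's end bar, near (340,375), is pushed over the lid and the fin shows in its slot. I keep pressing down.

{"method": "drive_tool", "body": {"deltas": [[0,0,0,0.2,0,0.8,1],[0,0,0,0.4,0,1.6,1],[0,0,0,0.5,0,2.2,1],[0,0,0,0.5,0,2.6,1],[0,0,0,0.5,0,2.9,1],[0,0,0,0.5,0,3.1,1],[0,0,0,0.5,0,3.1,1]]}}

```text
t: 8.83
ee_pos: [583.8, 48.9, 118.3]
tcp_rot: [0.001, 0.984, 0.177, 0.001]
contact_force: [-9.0, -0.3, 25.9]
width: -0.002
grasp_force: 12.7
```

Run:
```python
from h import *
o=get_obs();print('tcp in case',tc(o['ee_pos']),o['contact_force'])
```

```text
tcp in case [  2.48738246  16.02893602 118.34687537] [-8.95290853 -0.31017056 25.85066285]
```

{"method": "drive_tool", "body": {"deltas": [[0,0,0,0,0,-3,1],[0,0,0,0,0,-6,1],[0,0,0,-1,0.5,-8,0],[0,0,0,-2.5,1,-8,-0.3],[0,0,0,-3.7,1.5,-8,-0.3],[0,0,0,-3.7,1.5,-8,-0.3],[0,0,0,-3.7,1.5,-8,-0.3],[0,0,0,-3.7,1.5,-8,-0.3]]}}

```text
t: 9.5
ee_pos: [554.0, 22.1, 193.5]
tcp_rot: [-0.0, 0.984, 0.176, -0.001]
contact_force: [-0.6, 1.1, -0.8]
width: 0.646
grasp_force: 0.0
```

Run:
```python
from h import *
o=get_obs();print('tcp in case',tc(o['ee_pos']),o['contact_force'],o['width'],o['joint_pos'])
g=grab('scene','s4.png');rep('scene',cloud(g),cv2.cvtColor(g['frame'],cv2.COLOR_RGB2BGR))
a=cv2.imread('pics/s4.png')[120:320,190:430];cv2.imwrite('pics/v4.png',cv2.resize(a,(720,600)))
```

```text
tcp in case [-34.72463824   1.24662486 193.48374687] [-0.62437091  1.14300725 -0.80506509] 0.6463788691037454 [-1.61536903e-01  2.95229653e-01  1.58051378e+00  4.04377016e-04
  1.26707763e+00  1.05493614e+00]
scene blue 7216 med [  8.   5. 115.] lo [ -70. -115.  109.] hi [ 77. 115. 598.]
scene red 119 med [-29.   0. 140.] lo [-58.  -5. 123.] hi [ -7.   5. 143.]
scene hasp 6047 med [  1.  -0. 482.] lo [-143.  -23.  119.] hi [ 26.  23. 588.]
```

View pics/v4.png

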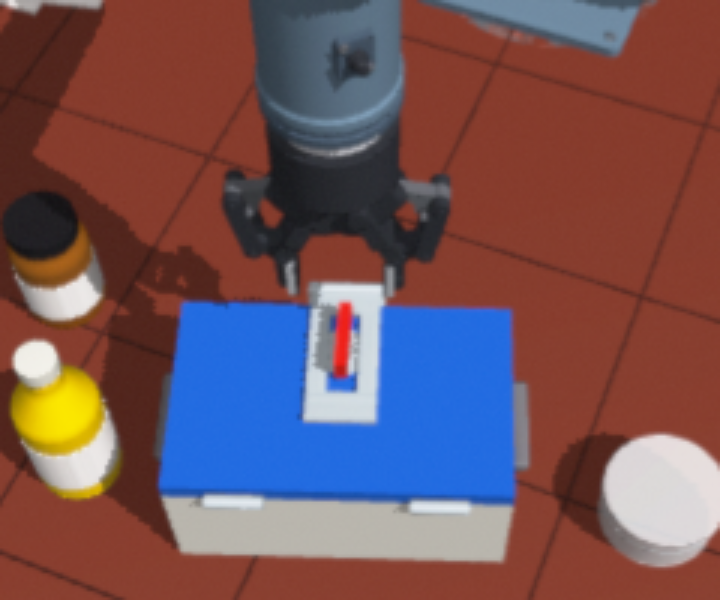

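The hasp lies flat with the fin standing free in its slot at (343,340), and the open fingers are above it. I go down and pinch.

{"method": "drive_tool", "body": {"deltas": [[0,0,0,0,0,3,-0.3],[0,0,0,0,-0.1,5.5,-0.3],[0,0,0,0,-0.1,6.9,-0.3],[0,0,0,0,-0.1,6.9,0],[0,0,0,0,-0.1,6.9,1],[0,0,0,0,-0.1,6.9,1],[0,0,0,0,-0.1,6.9,1],[0,0,0,0,-0.1,6.9,1],[0,0,0,0,-0.1,6.9,1],[0,0,0,0,-0.1,6.9,1]], "grip_force": 25}}

```text
t: 10.38
ee_pos: [555.6, 21.6, 126.7]
tcp_rot: [0.002, 0.984, 0.176, 0.002]
contact_force: [2.4, -5.4, -3.3]
width: 0.1
grasp_force: 31.1
```

Run:
```python
from h import *
o=get_obs();print('tcp in case',tc(o['ee_pos']),o['contact_force'],o['moment'],o['width'],o['grasp_force'])
```

```text
tcp in case [-33.37939357   0.20112196 126.70868341] [ 2.38236039 -5.41969252 -3.33634533] [-0.61959057 -0.34970147  0.02019261] 0.09992939884631824 31.139127016067505
```

{"method": "drive_tool", "body": {"deltas": [[0,0,0,0,0.2,0,1],[0,0,0.1,0,0.2,0,1],[0,0,0.21,0,0.2,0,1],[0,0,0.32,0,0.2,0,1],[0,0,0.43,0,0.2,0,1],[0,0,0.54,0,0.2,0,1],[0,0,0.65,0,0.2,0,1],[0,0,0.76,0,0.2,0,1],[0,0,0.87,0,0.2,0,1],[0,0,0.98,0,0.2,0,1],[0,0,1.09,0,0.2,0,1],[0,0,1.2,0,0.2,0,1],[0,0,1.31,0,0.2,0,1],[0,0,1.42,0,0.2,0,1],[0,0,1.53,0,0.2,0,1],[0,0,1.59,0,0.2,0,1],[0,0,1.61,0,0.2,0,1],[0,0,1.61,0,0.2,0,1]]}}

```text
t: 11.88
ee_pos: [555.5, 20.8, 126.6]
tcp_rot: [-0.0, 0.81, -0.587, 0.001]
contact_force: [0.2, -1.3, 4.9]
width: 0.09
grasp_force: 35.0
```

Run:
```python
from h import *
o=get_obs();print('tcp in case',tc(o['ee_pos']),o['contact_force'],o['moment'],o['width'],o['grasp_force'],o['joint_pos'][5])
from scipy.spatial.transform import Rotation as Q
w=o['tcp_rot'];x=Q.from_quat([*w[1:],w[0]]).as_matrix()[:,0];print('yaw rel case',np.degrees(np.arctan2(x[1],x[0]))-20.3)
```

```text
tcp in case [-33.73172978  -0.48752966 126.58481995] [ 0.19003713 -1.25788506  4.91115251] [-0.18330626 -0.15000497  0.50087475] 0.08958043471139704 34.98765170574188 2.6617470043151465
yaw rel case -92.13048684976944
```

A 0.5 N m moment shows the catch is against its stop. Release, lift straight up and look.

{"method": "drive_tool", "body": {"deltas": [[0,0,0,0,0,0,0.6],[0,0,0,0,0,0,0.3],[0,0,0,0,0,0,0.3],[0,0,0,0,0,0,0.3],[0,0,0,0,0,-2,0.3],[0,0,0,0,0,-5,0.3],[0,0,0,0,0,-9,0.3],[0,0,0,0,0,-13,0.3],[0,0,0,0,0,-13,0.3],[0,0,0,0,0,-13,0.3]]}}

```text
t: 12.72
ee_pos: [556.0, 20.9, 258.2]
tcp_rot: [-0.001, 0.81, -0.587, 0.003]
contact_force: [0.5, 0.2, -1.8]
width: 0.351
grasp_force: 0.0
```

Run:
```python
from h import *
o=get_obs();print('tcp in case',tc(o['ee_pos']),o['contact_force'],o['width'])
for n in ('scene','top'):
    g=grab(n,n+'5.png');b,r,h=rep(n,cloud(g),cv2.cvtColor(g['frame'],cv2.COLOR_RGB2BGR))
    r=r[(r[:,2]<150)&(r[:,2]>132)]
    if len(r)>8: print('red fit dir',np.degrees(np.arctan(np.polyfit(r[:,1],r[:,0],1)[0])),len(r))
    for k in ('wash_bottle','amber_jar','petri_stack'): print(k,[list(map(int,q['extent'])) for q in boxes_of(n,k)[:1]])
a=cv2.imread('pics/scene5.png')[120:320,190:430];cv2.imwrite('pics/v5.png',cv2.resize(a,(720,600)))
```

```text
tcp in case [-33.22441794  -0.57533875 258.21384664] [ 0.50450782  0.24333633 -1.78186774] 0.3513228508854312
scene blue 6626 med [ 16.   3. 115.] lo [ -69. -116.  108.] hi [ 77. 115. 118.]
scene red 190 med [-30.  -0. 139.] lo [-42. -24. 123.] hi [-28.  24. 143.]
scene hasp 6997 med [  2.   0. 522.] lo [-71. -23. 119.] hi [ 29.  23. 640.]
red fit dir 0.7927549730303762 141
wash_bottle [[192, 235, 231, 285]]
amber_jar [[186, 181, 227, 229]]
petri_stack [[292, 217, 318, 262]]
top blue 2621 med [-30.  44. 114.] lo [-100.  -91.  110.] hi [ 69. 113. 586.]
top red 53 med [-34.  14. 139.] lo [-38.   2. 129.] hi [-30.  25. 144.]
top hasp 7140 med [-70.   3. 645.] lo [-173.  -22.  120.] hi [  3.  23. 674.]
red fit dir 2.4470777089612903 49
wash_bottle [[384, 170, 417, 210]]
amber_jar [[416, 226, 454, 264]]
petri_stack [[199, 223, 243, 261]]
```

View pics/v5.png

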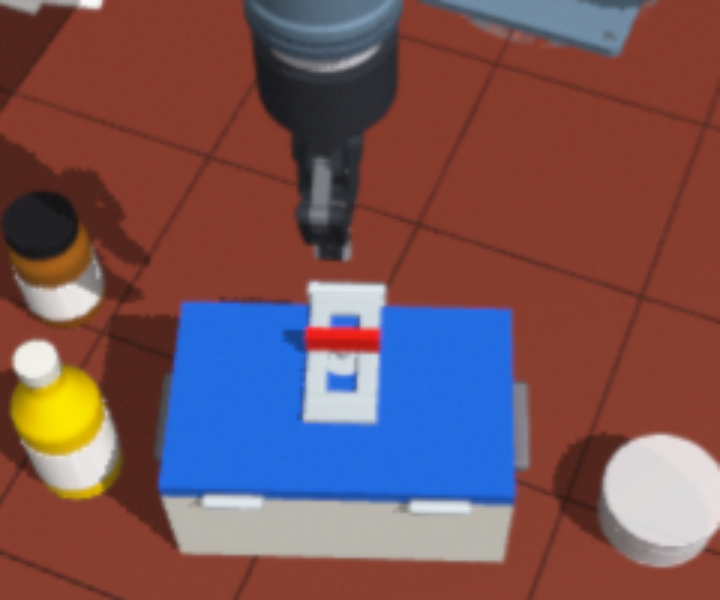

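The lid is shut, the hasp is flat, and the red fin lies crosswise over it at (343,340). The bystanders have not moved and the arm is clear, so I hand it in.

```bash
python3 -c "
from station import *
print(hand_in())"
```

```text
the job is handed in; nothing more can be done
None
```

The carrier is ready to leave: lid shut, hasp pressed flat and catch turned clockwise to its stop across it, in that order; the bottle, jar and dishes stand where they were, and I handed it in at about 13 s with the arm clear (no verdict was returned).

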